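# Load a post foot into the drill jig under its leaf spring

### The job

Load the steel post foot into the drill jig for drilling: with your fingertips press the foot down hard until its spring bed bottoms, then, still pressing, slide it along the rails under the leaf spring until its nose is fully home against the brass end stop, and let go. Do not grip, force or pick up the foot, do not ram it into the leaf spring unpressed, and leave the pipe, tin and hammer alone.

Things in the scene. Friction and masses are not known exactly. Their poses are not given: they have to be found in the camera images.
- jig: Drill jig fixed to the bench: dark steel base 300 x 150 x 18 mm, two bright guide rails, a spring bed between them, a green bridge at the far end. Origin on the bench under its middle, z up, +x = sliding direction (open end to stop), base x -160 to +140 mm. Rail inner faces y +-31.5, rail tops z 40. Bridge x 85 to 130, y +-55, underside z 40, top z 55.5 (screws to 66).
- bed (a joint): Aluminium spring bed of the jig, x -153 to +112, y +-30.5 mm, slotted under the leaf, always level; value = how far it is pressed down, 0 (up, top at jig z 35 mm) to 0.007 m (bottomed, top at z 28). With the foot on it some 2 to 5 N of push starts it down and 6 to 9 N bottoms it; it springs up again unless the leaf spring keeps the foot down.
- leaf (a joint): Blued leaf spring, 26 mm wide, clamped on top of the bridge (jig x 86, z 57 mm) and sloping down to its toe at the open-end side; value = lift angle, 0 at rest, 0.05 to 0.06 rad with the pressed-down foot under it. It takes about 9 N up at the toe to start lifting, about 11 N with the foot under it: enough to keep foot and bed at the bottom by itself.
- leaf_toe (a point): Lowest point of the leaf spring, at rest at jig x 45, y 0, z 31.5 mm. From it a short lip turns up toward the open end, tip at jig x 34, z 36 to 38. With the bed up the foot's top is at z 41 and its nose butts on the lip; with the bed bottomed it is at z 34 and slides in, lifting the toe 2.5 mm.
- stop (a point): Middle of the face of the brass end stop, under the bridge: jig x 115, y 0, z 31 mm. The face looks along jig -x.
- foot: Post foot: dark flat steel plate 160 x 60 x 6 mm (0.46 to 0.7 kg) with a round spigot on top. Origin at the centre of the plate's underside, +x to the nose (front edge at +80 mm), z up. It starts flat on the raised bed (origin at jig z 35) between the rails, axes along the jig's, nose 4 to 24 mm short of the lip. Home: nose on the stop, origin at jig x 35, z 28. Friction on bed and leaf about 0.2.
- tail (a point): Middle of the free flat of the plate behind the spigot, on its top face (foot x -61, z 6 mm): 38 mm long by 60 mm wide. Fingertips can press here with about 15 N and push on the back of the spigot; pressing alone grips by friction (about 0.6) and needs 20 to 25 N. The slide takes 6 to 16 N forward, most as the nose enters under the leaf. Over 40 N would be forcing it.
- spigot (a point): Centre of the flat top of the solid round steel spigot welded upright on the foot (foot x -25, y 0, z 34 mm): 28 mm diameter, 28 mm high, weld bead to radius 17 mm at the plate.
- pipe: Bystander: rusty pipe offcut standing on the bench beside the jig, 42 mm diameter, 75 mm high; origin at the centre of its underside.
- tin: Bystander: yellow tin standing on the bench beside the jig, 60 mm diameter, 95 mm high; origin at the centre of its underside.
- hammer: Bystander: hammer lying on the bench, some 0.3 m long; origin under its middle, x along the handle toward the head.
Not all that is in view belongs to the job. What is shaped like the foot but blue is not meant.

How it is judged:
By the outcome, as a careful person would: the job done as asked, in the order asked, and still so for the second after the job is handed in, with the robot touching nothing.
It also fails if it takes over 54 s, if anything falls off the work surface, if the arm or the gripper's body presses on something with over 40 N, if the wrist force passes 120 N, or if a joint passes its speed limit or range.

### The arm

A 7-joint arm with a two-finger parallel gripper is mounted at the origin on the work surface. World frame = base frame: x ahead of the robot, y to its left, z up, the work surface at z = 0. Lengths are in m, angles in degrees, forces in N, time in s.
With the tool pointing down it reaches from about 0.425 to 0.975 m from the base axis. Payload 16.7 kg.
Tool frame: the origin (TCP) lies at the very end of the fingers, on their centre line; the grasp point (between the pads) lies 19 mm behind it; x points along the fingers, y is the direction in which the jaws open and shut, and the axes are right-handed (so a half turn about x gives the same grasp; the last joint's range is limited). The gripper opens to 85 mm and grips with 20 to 120 N. Pads are 22 mm wide; open, the fingers measure 114 mm over their backs; the gripper's body (76 mm by 85 mm) begins 54 mm behind the grasp point. The pads swing forward as they close: fully open they stand 13 mm farther back than shut.
Start: joints at [62.424, 24.414, 4.234, 92.017, -1.954, 63.644, -3.845], TCP at [0.22, -0.638, 0.231] pointing down, gripper open.
Joint ranges: [-163.25, 163.25], [-28.42, 122.38], [-70.27, 78.77], [12.13, 141.07], [-58.53, 238.53], [9.26, 117.41], [-156.51, 156.51]. Speed limits (degrees/s): [108.29, 108.29, 136.94, 136.94, 172.46, 172.46, 172.46].

### API

Orientations are given as a 3x3 rotation matrix whose columns are the frame's x, y, z axes.
In Python, from plant import manip, capture, camera_model gives the robot as it stands. The module is installed in compiled form; this text tells all that it offers.
- The arm moves only by the shell command python3 -m handwheel 'ROWS' [OPENING] [FORCE]. ROWS is JSON, a list that holds one entry, the list of rows, each a list of 4 numbers: the shift along the tool's x, y, z in m, then the turn about the tool's x in rad. A call has exactly 8 rows; each row shifts and turns the commanded pose from where the row before left it, along the tool's axes as they then stand; what a row does not reach is not made up. A row lasts 1/8 s, in which the tool goes at most 62.5 mm and 10.7 degrees, less where a joint would pass 70% of its speed; a pose out of reach is approached as far as the arm can. A call with a gripper value outside its range is refused whole. OPENING is the finger opening in m, from 0 to 0.0854, set as the call begins (- or left out, the last holds). The fingers move at their own pace and stop on an object; FORCE is the grip in N (left out, the last holds). Time passes only in rows, so rows that do not move let the fingers close, or fill a call up. It gives the time, the measured TCP pose, the force and the opening at its end, in the units of the state.
- manip.get_state(): the state, without advancing time (a new reading comes with each control period).
- capture(name): name is "scene" or "top"; returns the picture (480x640x3 uint8, red, green, blue); there is no depth.
- camera_model(name): a dict with "fovy" (degrees; the focal length in pixels is half the picture's height over the tangent of half this angle, whatever the lens; pixels are square), "cx", "cy" (the principal point, pixels), "world_from_camera" (4x4, takes a point from camera to world coordinates). Camera axes: x right, y up, looking along -z (the intrinsics and any distortion apply to the point x, -y, -z); pixel columns grow to the right and rows downward; lengths in m; the calibration is good to about 2 mm. A picture is of the moment at which its call begins. camera_model takes no time and is no camera call.
- manip.close_job(): hands the job in, once; it reports no verdict.
The state is a dict: "time_s": time; "joints": joint angles; "qd": joint speeds; "effort": joint torques, N m; "ee_pos": TCP position; "orientation": TCP orientation; "wrist_force": force on the tool from outside, world axes, zero at the start; "wrist_torque": the same for the moment, N m; "opening": finger opening in m.
Only numpy, scipy, OpenCV 4.12 (cv2) and the standard library are available. Lean on these libraries where they do the work, as an engineer would, in place of code of your own. Each camera call takes 0.05 s, during which the arm holds its last target. There are 200 camera calls.

## Working session

There is one attempt and no reset: what is moved stays moved. The work goes in short steps, Python scripts to look and compute and a shell command to move; the robot and the scene stay as the last step left them, time stands still between calls to the robot, and variables do not carry over. Pictures are saved under pics/ and viewed, on a budget of 10 in all, crops included, one or two more only if the job needs it, and the job is handed in when it is done.

```bash
mkdir -p pics; python3 - <<'E'
from plant import manip,capture,camera_model
import cv2,numpy as np
for n in("scene","top"):
    cv2.imwrite(f"pics/{n}0.png",capture(n)[:,:,::-1]); m=camera_model(n); print(n,{k:(np.round(v,4).tolist() if k=="world_from_camera" else v) for k,v in m.items()})
s=manip.get_state()
for k in s: print(k,np.round(s[k],3).tolist())
E
ls
```

```text
scene {'fovy': 46.31530182477901, 'cx': 319.1248218591002, 'cy': 231.46508608675882, 'world_from_camera': [[-0.8219, -0.312, 0.4765, 1.0047], [0.5691, -0.4845, 0.6644, 0.6952], [0.0236, 0.8173, 0.5758, 0.6483], [0.0, 0.0, 0.0, 1.0]]}
top {'fovy': 55.43298082983925, 'cx': 324.5318395065794, 'cy': 238.78843906947492, 'world_from_camera': [[-0.0163, 0.9979, -0.0634, 0.4654], [-0.9999, -0.016, 0.005, 0.0261], [0.004, 0.0635, 0.998, 1.0402], [0.0, 0.0, 0.0, 1.0]]}
time_s 0.1
joints [62.423, 24.446, 4.231, 92.049, -1.953, 63.644, -3.844]
qd [0.011, -0.053, -0.004, -0.043, 0.029, 0.0, -0.123]
effort [0.009, -95.153, 3.772, -46.441, 0.02, 0.007, 0.0]
ee_pos [0.22, -0.638, 0.231]
orientation [[-0.0, 0.326, -0.945], [0.001, -0.945, -0.326], [-1.0, -0.001, 0.0]]
wrist_force [-1.143, 0.798, -0.382]
wrist_torque [0.049, 0.04, 0.039]
opening 0.085
pics
```

View pics/top0.png

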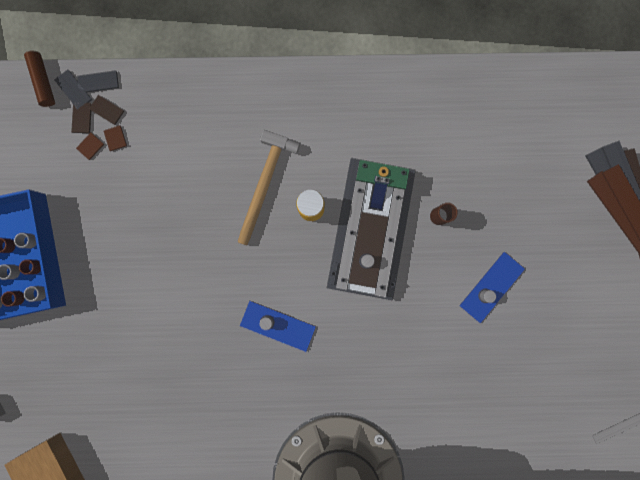

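View pics/scene0.png

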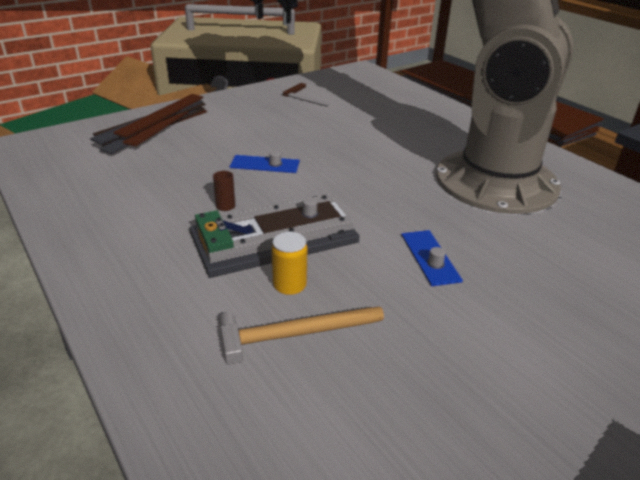

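The top view shows the jig, with the green bridge at (383,172), the dark foot in it at (370,245) and its spigot at (367,261). Three things have the foot's shape: the dark one at (370,245) and blue ones at (279,326) and (493,288). The dark plate in the jig fits the description. I'll confirm that in a crop and measure it.

```bash
cat > h.py <<'E'
from plant import manip,capture,camera_model
import cv2,numpy as np
def ray(n,px,z):
    m=camera_model(n);T=np.array(m["world_from_camera"]);f=240/np.tan(np.radians(m["fovy"]/2))
    px=np.atleast_2d(np.array(px,float))
    d=np.c_[(px[:,0]-m["cx"])/f,-(px[:,1]-m["cy"])/f,-np.ones(len(px))]@T[:3,:3].T
    return T[:3,3]+d*((z-T[2,3])/d[:,2])[:,None]
E
python3 - <<'E'
from h import *
a=cv2.imread("pics/top0.png");hsv=cv2.cvtColor(a,cv2.COLOR_BGR2HSV)
roi=np.zeros(a.shape[:2],np.uint8);roi[150:305,320:420]=255
def big(m):
    c,_=cv2.findContours(m,cv2.RETR_EXTERNAL,cv2.CHAIN_APPROX_NONE);return max(c,key=cv2.contourArea)
g=big(cv2.inRange(hsv,(35,80,20),(90,255,255))&roi)
r=cv2.minAreaRect(g);P=cv2.boxPoints(r);print("green",P.round(1).tolist());W=ray("top",P,.0555);print(W.round(4).tolist(),W.mean(0))
b=big(cv2.inRange(hsv,(0,50,20),(20,255,110))&roi)
P=cv2.boxPoints(cv2.minAreaRect(b));print("foot",P.round(1).tolist());W=ray("top",P,.041);print(W.round(4).tolist())
c=a[150:305,320:425];cv2.imwrite("pics/c1.png",cv2.resize(c,None,fx=3.8,fy=3.8,interpolation=cv2.INTER_CUBIC))
E
```

```text
green [[355.8999938964844, 179.6999969482422], [359.5, 159.8000030517578], [409.0, 168.89999389648438], [405.29998779296875, 188.8000030517578]]
[[0.6559, -0.0492, 0.0555], [0.6996, -0.058, 0.0555], [0.6778, -0.1656, 0.0555], [0.6342, -0.1564, 0.0555]] [ 0.66689134 -0.10730036  0.0555    ]
foot [[348.70001220703125, 282.1000061035156], [361.3999938964844, 212.39999389648438], [387.6000061035156, 217.1999969482422], [374.8999938964844, 286.8999938964844]]
[[0.4334, -0.03, 0.041], [0.5857, -0.0609, 0.041], [0.5742, -0.1184, 0.041], [0.4221, -0.0869, 0.041]]
```

View pics/c1.png

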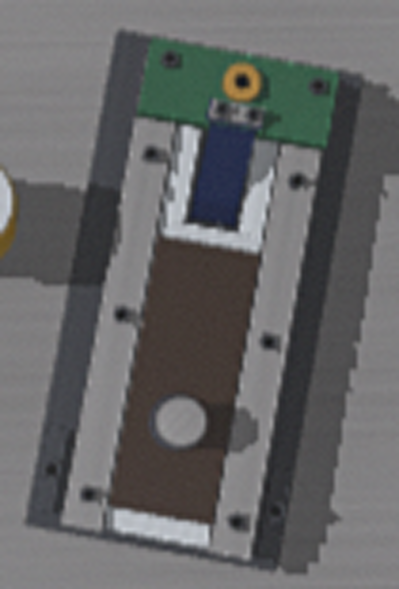

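The crop confirms it: the dark plate with the grey spigot lies between the rails behind the blue leaf, at crop (185,380). The bridge measures 110 x 45 mm, which matches. Jig yaw is -11.5°, its origin is about (0.5615,-0.086), the foot is about jig x -59, and the nose is about 13 mm short of the lip.

I'll move above the tail with the fingers shut.

```bash
python3 -m handwheel '[[[0,0,0,0.1773],[0,0,0,0.1773],[0,0,0,0.1773],[0,-0.05,-0.0217,0],[0,-0.05,-0.0217,0],[0,-0.05,-0.0217,0],[0,-0.05,-0.0217,0],[0,-0.05,-0.0217,0]]]' 0 20
python3 -m handwheel '[[[0,-0.0513,0,0],[0,-0.0513,0,0],[0,-0.0513,0,0],[0,-0.0513,0,0],[0,-0.0513,0,0],[0,-0.0513,0,0],[0,-0.0513,0,0],[0,0,0,0]]]'
```

```text
time_s: 1.1
ee_pos: [0.3766, -0.413, 0.2312]
orientation: [[-0.0, -0.199, -0.98], [0.0, -0.98, 0.199], [-1.0, -0.0, 0.0]]
wrist_force: [0.3, 0.3, 0.8]
opening: 0.0002
time_s: 2.1
ee_pos: [0.4477, -0.0593, 0.2313]
orientation: [[0.0, -0.193, -0.981], [0.001, -0.981, 0.193], [-1.0, -0.001, 0.0]]
wrist_force: [0.1, -1.1, -0.6]
opening: 0.0001
```

```bash
python3 -m handwheel '[[[0.02,0,0,0],[0.02,0,0,0],[0.02,0,0,0],[0.02,0,0,0],[0.02,0,0,0],[0.02,0,0,0],[0.02,0,0,0],[0.02,0,0,0]]]'
python3 - <<'E'
from h import *
a=capture("scene");b=capture("top")
A=cv2.resize(a[150:290,170:380],None,fx=3.8,fy=3.8,interpolation=cv2.INTER_CUBIC)
cv2.imwrite("pics/s2.png",A[:,:,::-1]);cv2.imwrite("pics/top2.png",b[:,:,::-1])
s=manip.get_state();print(np.round(s["ee_pos"],4),s["wrist_force"])
E
```

```text
time_s: 3.1
ee_pos: [0.4471, -0.0635, 0.0706]
orientation: [[-0.0, -0.2, -0.98], [-0.0, -0.98, 0.2], [-1.0, 0.0, 0.0]]
wrist_force: [-0.1, -0.2, -0.1]
opening: 0.0003
[ 0.4459 -0.0633  0.0697] [-0.34900891 -0.39810598  0.34285598]
```

View pics/s2.png

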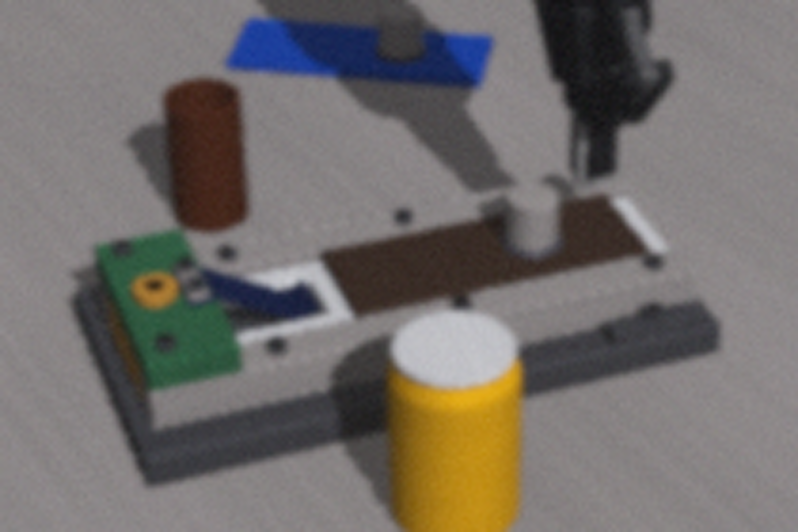

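The scene crop shows the shut fingers above the tail behind the spigot, fingertip at crop (598,175), spigot at (535,225). The nose is clear of the lip. TCP is about foot x -59, y -1 mm. Next I descend to just above contact, then press in small steps.

```bash
python3 -c "
from h import *
p=ray('top',[367.4,260.5],.069)[0][:2]; print('spigot',p, 'expected',[0.5039-.0245,-.074+.005])"
python3 -m handwheel '[[[0.004,0,0,0],[0.004,0,0,0],[0.004,0,0,0],[0.004,0,0,0],[0.004,0,0,0],[0.003,0,0,0],[0.003,0,0,0],[0.0,0,0,0]]]'
python3 -m handwheel '[[[0.001,0,0,0],[0.001,0,0,0],[0.001,0,0,0],[0.001,0,0,0],[0,0,0,0],[0,0,0,0],[0,0,0,0],[0,0,0,0]]]'
```

```text
spigot [ 0.47941663 -0.0690809 ] expected [0.4794, -0.06899999999999999]
time_s: 4.2
ee_pos: [0.4471, -0.0628, 0.0451]
orientation: [[-0.0, -0.199, -0.98], [0.0, -0.98, 0.199], [-1.0, -0.0, 0.0]]
wrist_force: [-0.6, -0.9, 0.5]
opening: 0.0001
time_s: 5.2
ee_pos: [0.4473, -0.0628, 0.0414]
orientation: [[0.0, -0.199, -0.98], [0.0, -0.98, 0.199], [-1.0, -0.0, -0.0]]
wrist_force: [-0.3, 0.0, 0.4]
opening: 0.0003
```

```bash
python3 -m handwheel '[[[0.001,0,0,0],[0.001,0,0,0],[0.001,0,0,0],[0.001,0,0,0],[0,0,0,0],[0,0,0,0],[0,0,0,0],[0,0,0,0]]]'
python3 -m handwheel '[[[0.001,0,0,0],[0.001,0,0,0],[0.001,0,0,0],[0.001,0,0,0],[0,0,0,0],[0,0,0,0],[0,0,0,0],[0,0,0,0]]]'
```

```text
time_s: 6.2
ee_pos: [0.4473, -0.0628, 0.0374]
orientation: [[0.0, -0.199, -0.98], [0.0, -0.98, 0.199], [-1.0, -0.0, -0.0]]
wrist_force: [-0.1, 0.0, 4.1]
opening: 0.0001
time_s: 7.2
ee_pos: [0.4474, -0.0628, 0.0338]
orientation: [[0.0, -0.199, -0.98], [-0.0, -0.98, 0.199], [-1.0, 0.0, -0.0]]
wrist_force: [-4.9, 0.6, 19.7]
opening: 0.0001
```

The bed has bottomed: 7 mm down, 19.7 N. Now I slide forward while still pressing.

```bash
python3 -m handwheel '[[[0,0,-0.001,0],[0,0,-0.0015,0],[0,0,-0.0015,0],[0,0,-0.0015,0],[0,0,-0.0015,0],[0,0,-0.0015,0],[0,0,-0.0015,0],[0,0,0,0]]]'
```

```text
time_s: 8.2
ee_pos: [0.4573, -0.0647, 0.0339]
orientation: [[0.0, -0.199, -0.98], [-0.0, -0.98, 0.199], [-1.0, 0.0, -0.0]]
wrist_force: [-4.1, 0.5, 20.7]
opening: 0.0001
```

```bash
python3 -m handwheel '[[[0,0,-0.002,0],[0,0,-0.002,0],[0,0,-0.002,0],[0,0,-0.002,0],[0,0,-0.002,0],[0,0,-0.001,0],[0,0,-0.001,0],[0,0,0,0]]]'
python3 - <<'E'
from h import *
a=capture("scene")
A=cv2.resize(a[150:290,170:380],None,fx=3.8,fy=3.8,interpolation=cv2.INTER_CUBIC)
cv2.imwrite("pics/s3.png",A[:,:,::-1])
s=manip.get_state();print(np.round(s["ee_pos"],4),s["wrist_force"])
E
```

```text
time_s: 9.2
ee_pos: [0.4673, -0.0669, 0.0338]
orientation: [[-0.003, -0.199, -0.98], [-0.0, -0.98, 0.199], [-1.0, 0.001, 0.003]]
wrist_force: [-16.1, 4.1, 32.9]
opening: -0.0004
[ 0.4673 -0.0669  0.0338] [-14.52924147   3.2142494   32.37008965]
```

View pics/s3.png

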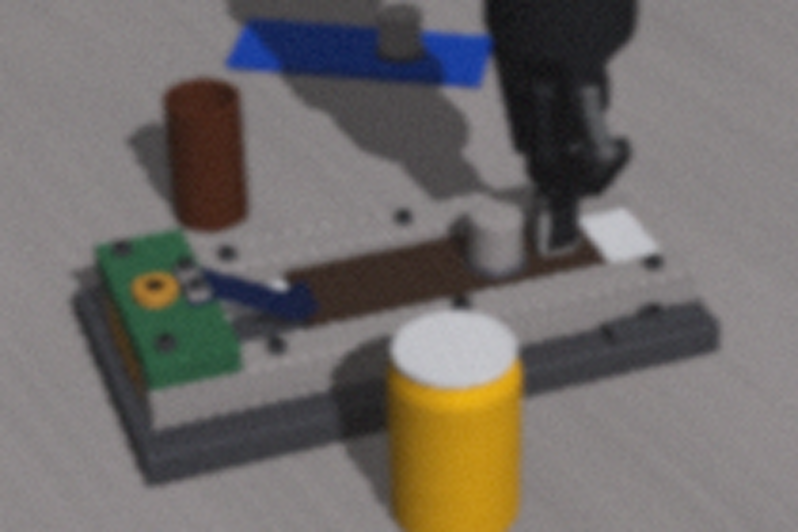

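The nose is at the leaf toe, crop (300,305), and the bed is still down. Total force is 36 N, near the 40 N limit, so I'll ease the press slightly and keep pushing gently.

```bash
python3 -m handwheel '[[[-0.0002,0,0,0],[-0.0001,0,0,0],[0,0,-0.0005,0],[0,0,-0.0005,0],[0,0,0,0],[0,0,0,0],[0,0,0,0],[0,0,0,0]]]'
```

```text
time_s: 10.25
ee_pos: [0.4678, -0.0671, 0.0338]
orientation: [[-0.004, -0.199, -0.98], [-0.0, -0.98, 0.199], [-1.0, 0.001, 0.003]]
wrist_force: [-15.8, 3.7, 28.3]
opening: 0.0002
```

```bash
python3 -m handwheel '[[[-0.0002,0,-0.0003,0],[-0.0001,0,-0.0003,0],[0,0,-0.0005,0],[0,0,-0.0005,0],[0,0,-0.0005,0],[0,0,-0.0005,0],[0,0,0,0],[0,0,0,0]]]'
```

```text
time_s: 11.25
ee_pos: [0.4698, -0.0676, 0.0338]
orientation: [[-0.005, -0.199, -0.98], [0.0, -0.98, 0.199], [-1.0, 0.001, 0.005]]
wrist_force: [-17.7, 3.1, 26.4]
opening: 0.0003
```

```bash
python3 -m handwheel '[[[-0.0002,0,-0.0005,0],[0,0,-0.0005,0],[0,0,-0.0005,0],[0,0,-0.0005,0],[0,0,-0.0005,0],[0,0,-0.0005,0],[0,0,-0.0005,0],[0,0,-0.0005,0]]]'
```

```text
time_s: 12.25
ee_pos: [0.4744, -0.0685, 0.034]
orientation: [[-0.003, -0.199, -0.98], [0.0, -0.98, 0.199], [-1.0, 0.001, 0.003]]
wrist_force: [-10.4, 2.0, 16.2]
opening: -0.0002
```

```bash
python3 -m handwheel '[[[0.0001,0,-0.001,0],[0,0,-0.001,0],[0,0,-0.001,0],[0,0,-0.001,0],[0,0,-0.001,0],[0,0,-0.001,0],[0,0,-0.001,0],[0,0,0,0]]]'
python3 - <<'E'
from h import *
a=capture("scene")
A=cv2.resize(a[150:290,170:380],None,fx=3.8,fy=3.8,interpolation=cv2.INTER_CUBIC)
cv2.imwrite("pics/s4.png",A[:,:,::-1])
E
```

```text
time_s: 13.25
ee_pos: [0.4817, -0.0699, 0.034]
orientation: [[-0.003, -0.199, -0.98], [0.0, -0.98, 0.199], [-1.0, 0.001, 0.003]]
wrist_force: [-10.0, 0.9, 17.2]
opening: -0.0002
```

View pics/s4.png

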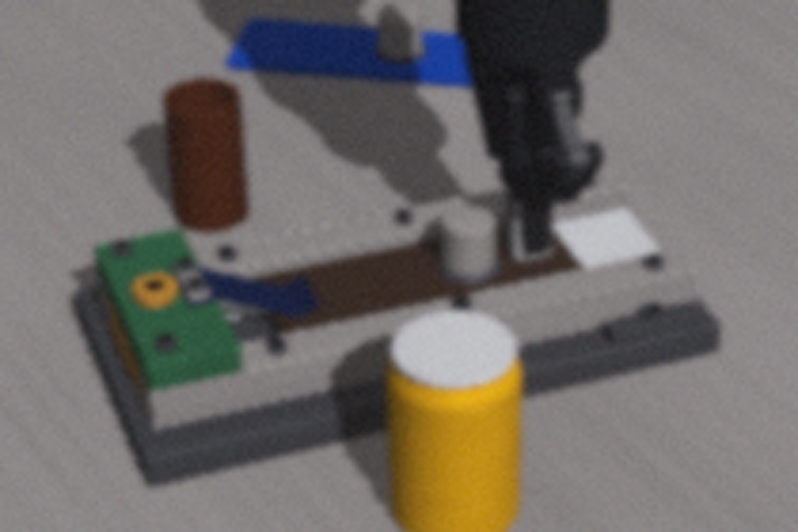

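The nose is now under the leaf, at crop (270,300), and the bed is still down. I slide on.

```bash
python3 -m handwheel '[[[0,0,-0.002,0],[0,0,-0.003,0],[0,0,-0.003,0],[0,0,-0.003,0],[0,0,-0.003,0],[0,0,-0.003,0],[0,0,-0.002,0],[0,0,-0.001,0]]]'
```

```text
time_s: 14.3
ee_pos: [0.5011, -0.0738, 0.034]
orientation: [[-0.003, -0.199, -0.98], [0.0, -0.98, 0.199], [-1.0, 0.001, 0.003]]
wrist_force: [-11.3, 2.5, 18.6]
opening: -0.0003
```

```bash
python3 -m handwheel '[[[0,0,-0.002,0],[0,0,-0.003,0],[0,0,-0.003,0],[0,0,-0.003,0],[0,0,-0.003,0],[0,0,-0.003,0],[0,0,-0.002,0],[0,0,-0.001,0]]]'
python3 -m handwheel '[[[0,0,-0.002,0],[0,0,-0.0015,0],[0,0,-0.0015,0],[0,0,-0.0015,0],[0,0,-0.0015,0],[0,0,-0.001,0],[0,0,-0.001,0],[0,0,0,0]]]'
python3 - <<'E'
from h import *
b=capture("top");a=capture("scene")
A=cv2.resize(a[150:290,170:380],None,fx=3.8,fy=3.8,interpolation=cv2.INTER_CUBIC)
cv2.imwrite("pics/s5.png",A[:,:,::-1]);cv2.imwrite("pics/top5.png",b[:,:,::-1])
E
```

```text
time_s: 15.3
ee_pos: [0.5207, -0.0778, 0.034]
orientation: [[-0.003, -0.199, -0.98], [0.0, -0.98, 0.199], [-1.0, 0.001, 0.003]]
wrist_force: [-12.0, 2.1, 18.0]
opening: -0.0003
time_s: 16.3
ee_pos: [0.5308, -0.0798, 0.034]
orientation: [[-0.003, -0.199, -0.98], [0.0, -0.98, 0.199], [-1.0, 0.0, 0.003]]
wrist_force: [-10.2, 2.4, 16.1]
opening: 0.0
```

View pics/s5.png

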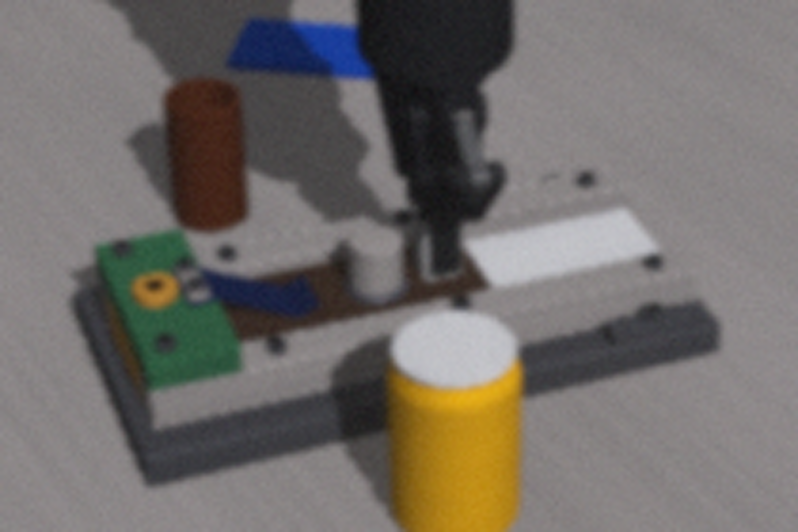

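The foot is sliding well and looks nearly home. I'll finish slowly and watch the force.

```bash
python3 -m handwheel '[[[0,0,-0.001,0],[0,0,-0.001,0],[0,0,-0.001,0],[0,0,-0.001,0],[0,0,-0.001,0],[0,0,-0.0005,0],[0,0,-0.0005,0],[0,0,0,0]]]'
```

```text
time_s: 17.4
ee_pos: [0.5366, -0.081, 0.034]
orientation: [[-0.003, -0.199, -0.98], [0.0, -0.98, 0.199], [-1.0, 0.0, 0.003]]
wrist_force: [-10.1, 2.4, 16.2]
opening: 0.0001
```

```bash
python3 -m handwheel '[[[0,0,-0.0005,0],[0,0,-0.0005,0],[0,0,-0.0005,0],[0,0,-0.0005,0],[0,0,-0.0005,0],[0,0,-0.0005,0],[0,0,0,0],[0,0,0,0]]]'
```

```text
time_s: 18.4
ee_pos: [0.5396, -0.0816, 0.034]
orientation: [[-0.003, -0.199, -0.98], [0.0, -0.98, 0.199], [-1.0, 0.0, 0.003]]
wrist_force: [-9.2, 2.2, 15.9]
opening: -0.0001
```

```bash
python3 -m handwheel '[[[0,0,-0.0005,0],[0,0,-0.0005,0],[0,0,-0.0005,0],[0,0,-0.0005,0],[0,0,0,0],[0,0,0,0],[0,0,0,0],[0,0,0,0]]]'
```

```text
time_s: 19.4
ee_pos: [0.5405, -0.0818, 0.034]
orientation: [[-0.004, -0.199, -0.98], [0.0, -0.98, 0.199], [-1.0, 0.001, 0.004]]
wrist_force: [-16.5, 3.1, 23.0]
opening: 0.0
```

```bash
python3 -m handwheel '[[[-0.0002,0,-0.0003,0],[0,0,-0.0004,0],[0,0,0,0],[0,0,0,0],[0,0,0,0],[0,0,0,0],[0,0,0,0],[0,0,0,0]]]'
python3 - <<'E'
from h import *
b=capture("top")
cv2.imwrite("pics/top6.png",b[:,:,::-1])
c=b[150:305,320:425,::-1];cv2.imwrite("pics/c6.png",cv2.resize(c,None,fx=3.8,fy=3.8,interpolation=cv2.INTER_CUBIC))
E
```

```text
time_s: 20.4
ee_pos: [0.5406, -0.0818, 0.034]
orientation: [[-0.006, -0.199, -0.98], [0.0, -0.98, 0.199], [-1.0, 0.001, 0.006]]
wrist_force: [-19.1, 4.6, 24.0]
opening: 0.0001
```

View pics/c6.png

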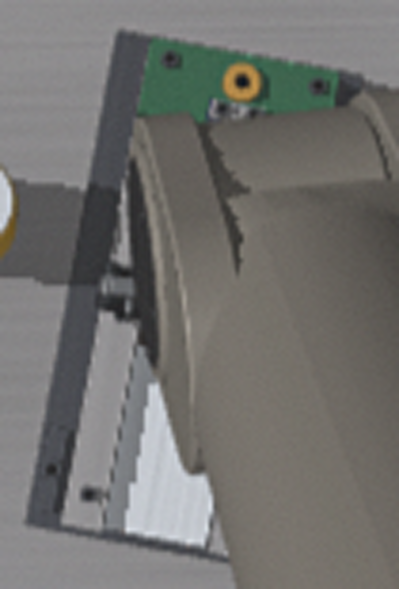

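The arm doesn't show what's under it in this view, but the TCP stalled at 0.5406 while forward force rose to 19 N, so the nose is on the stop. I ease the forward load partly without pulling back, then lift straight up.

```bash
python3 -m handwheel '[[[0,0,0.0005,0],[0,0,0.0005,0],[0,0,0,0],[-0.0003,0,0,0],[-0.0005,0,0,0],[-0.001,0,0,0],[-0.002,0,0,0],[-0.004,0,0,0]]]'
python3 -m handwheel '[[[-0.02,0,0,0],[-0.04,0,0,0],[-0.04,0,0,0],[-0.04,0,0,0],[0,0.05,0,0],[0,0.05,0,0],[0,0.05,0,0],[0,0.05,0,0]]]'
python3 -m handwheel '[[[0,0.05,0,0],[0,0.05,0,0],[0,0.05,0,0],[0,0,0,0],[0,0,0,0],[0,0,0,0],[0,0,0,0],[0,0,0,0]]]'
python3 - <<'E'
from h import *
a=capture("top");hsv=cv2.cvtColor(a,cv2.COLOR_RGB2HSV)
c=a[150:305,320:425,::-1];s=capture("scene")[150:290,170:380,::-1]
R=lambda i:cv2.resize(i,(int(i.shape[1]*500/i.shape[0]*0.7),350),interpolation=cv2.INTER_CUBIC)
cv2.imwrite("pics/c7.png",np.hstack([R(c),R(s)]))
m=cv2.inRange(hsv,(0,50,20),(20,255,110));m[:150]=0;m[305:]=0;m[:,:320]=0;m[:,420:]=0
ct=max(cv2.findContours(m,0,1)[0],key=cv2.contourArea)
P=cv2.boxPoints(cv2.minAreaRect(ct));W=ray("top",P,.034)
u=np.array([.98,-.1994]);print("foot box jig x",((W[:,:2]-[.5615,-.0859])@u).round(4))
E
```

```text
time_s: 21.45
ee_pos: [0.5426, -0.0821, 0.0422]
orientation: [[-0.0, -0.199, -0.98], [0.0, -0.98, 0.199], [-1.0, -0.0, 0.0]]
wrist_force: [-0.6, 0.4, -0.4]
opening: 0.0001
time_s: 22.45
ee_pos: [0.5024, -0.2796, 0.1825]
orientation: [[0.001, -0.199, -0.98], [-0.0, -0.98, 0.199], [-1.0, 0.0, -0.001]]
wrist_force: [0.8, 0.8, 0.1]
opening: -0.0
time_s: 23.45
ee_pos: [0.4734, -0.4247, 0.1822]
orientation: [[0.0, -0.198, -0.98], [-0.0, -0.98, 0.198], [-1.0, -0.0, -0.0]]
wrist_force: [-0.1, 1.4, -0.5]
opening: -0.0002
foot box jig x [-0.0418  0.0869  0.0874 -0.0413]
```

View pics/c7.png

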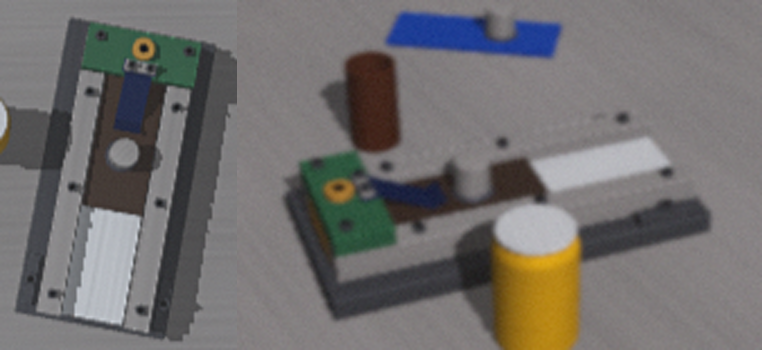

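```bash
python3 -c "
from plant import manip
print(manip.close_job())"
```

```text
the job is handed in; nothing more can be done
None
```

The foot is loaded in the jig, nose against the brass stop as far as I can measure, and I handed the job in at about 24 s.

- **Pressing:** I pressed on the tail with shut fingertips until the bed bottomed, 7 mm down at about 20 N.
- **Sliding:** Still pressing, I slid the foot about 95 mm under the leaf. The press stayed at 16 to 33 N. The highest total force I read was about 37 N, as the nose entered, and I eased the press there to stay under 40 N.
- **Reaching the stop:** The fingertips stopped advancing while the forward force rose to about 19 N. I then lifted straight up and moved the arm clear.

**Last checks:**
- After release, the pictures show the foot still down under the leaf.
- Its tail edge measures jig x -42 mm against -45 mm when home. The same mask had read the foot about 5 mm short overall (roughly 2.5 mm per end), so this fits.
- The camera puts the foot's travel at 95.0 mm, against 95.1 mm for the fingertips.
- The pipe and tin look untouched. I did not re-check the hammer, but the arm never went near it.
- The nose contact itself is hidden under the bridge, so I infer it from the stall and the measured travel.

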